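# Level the windowsill shelf

## Robot

A 7-joint arm with a two-finger parallel gripper is mounted at the origin on the work surface. World frame = base frame: x ahead of the robot, y to its left, z up, the work surface at z = 0. Lengths are in m, angles in degrees, forces in N, time in s.
With the tool pointing down it reaches from about 0.4 to 0.85 m from the base axis. Payload 10.4 kg.
Tool frame: the origin (TCP) lies between the finger pads; the fingertips stand manip.tip_reach ahead of it and the grasp point (between the pads) lies 6 mm ahead of it (manip.tip_reach is the distance from the TCP to the fingertips, in m); z points along the fingers, y is the line along which they close (so a half turn about z gives the same grasp; the last joint's range is limited). The gripper opens to 87 mm and grips with 3 to 60 N. Pads are 19 mm wide; open, the fingers measure 117 mm over their backs; the gripper's body (75 mm by 190 mm) begins 51 mm behind the grasp point.
Start: joints at [-68.732, 19.034, -3.707, 83.658, 1.238, 77.344, -5.071], TCP at [0.24, 0.577, 0.248] pointing down, gripper open.
Joint ranges: [-148.97, 148.97], [-28.65, 121.19], [-84.17, 76.75], [9.2, 138.47], [-72.65, 252.65], [3.7, 117.97], [-149.18, 149.18]. Speed limits (degrees/s): [127.2, 127.2, 159.86, 159.86, 180, 180, 180].

## Interface

Orientations are given as a 3x3 rotation matrix whose columns are the frame's x, y, z axes.
In Python, from bench import manip, imaging gives the robot as it stands.
- The arm moves only by the tool servo_tool, never from a script. Its argument "plan" is a list of rows, each a list of 3 entries, a list of its own where there are three numbers: the turn, a rotation vector about the tool's x, y, z in rad, then the shift along the tool's x, y, z in m, then the closure, from 0 (fully open) to 1 (shut). In form: [[[rx, ry, rz], [tx, ty, tz], jaw], ...]. A call has 1 to 20 rows; each row shifts and turns the commanded pose from where the row before left it, along the tool's axes as they then stand; what a row does not reach is not made up. A row lasts 1/10 s, in which the tool goes at most 50 mm and 8.59 degrees, less where a joint would pass 70% of its speed; a pose out of reach is approached as far as the arm can. A call with a gripper value outside its range is refused whole. The fingers move at their own pace and stop on an object; the grip force is fixed at half the most. Time passes only in rows, so rows that do not move let the fingers close. It gives the time, the measured TCP pose, the force, the opening and the grip force at its end, in the units of the state.
- manip.sense(): the state, without advancing time (a new reading comes with each control period).
- imaging.capture(name): name is "side" or "top"; returns the picture (420x560x3 uint8, red, green, blue); there is no depth.
- imaging.camera_model(name): a dict with "vfov" (degrees; the focal length in pixels is half the picture's height over the tangent of half this angle, whatever the lens; pixels are square), "cx", "cy" (the principal point, pixels), "k1" (the pictures are not rectified: a ray, as slopes to the right and down, at radius r is drawn at 1 + k1 r^2 times it, then the intrinsics apply), "cam_to_world" (4x4, takes a point from camera to world coordinates). Camera axes: x right, y down, z forward; pixel columns grow to the right and rows downward; lengths in m; the calibration is good to about 2 mm. A picture is of the moment at which its call begins. camera_model takes no time and is no camera call.
- manip.job_done(): hands the job in; it is judged then, once.
The state is a dict: "t": time; "joint_pos": joint angles; "qvel": joint speeds; "joint_torque": joint torques, N m; "eef_pos": TCP position; "ee_rot": TCP orientation; "wrist_force": force on the tool from outside, world axes, zero at the start; "torque": the same for the moment, N m; "gripper_width": opening from 0.0 (shut) to 1.0 (fully open); "finger_force": force on a finger pad.
Only numpy, scipy, OpenCV 4.12 (cv2) and the standard library are available. Lean on these libraries where they do the work, as an engineer would, in place of code of your own. Each camera call takes 0.05 s, during which the arm holds its last target. There are 200 camera calls.

## Task

Lift the canister off the little bamboo shelf and stand it upright in the empty bay of the dish rack, so that you can get at the levelling foot. Then turn the foot's knob until the bubble of the spirit level sits midway between its two lines and let go of the knob. Last, press the spirit level down flat onto the shelf with light, steady hand pressure on its top, leaving it where it lies, and finish while still holding it pressed with the bubble centred; do not disturb the cups, saucer and spoon holder in the rack.

Things in the scene. Friction and masses are not known exactly. Their poses are not given: they have to be found in the camera images.
- shelf_top (a point): Bamboo board, 170 x 360 x 16 mm; the point is on its upper face, 73 mm above the tiles. +y runs along the board to the end with the levelling foot, z is the upward normal. It stands on two fixed feet (140 mm from this point towards -y) and one screw foot (140 mm towards +y) and starts with the screw-foot end up to 4.5 mm too low.
- knob_mid (a point): Centre of the black round fluted hand knob of the levelling foot: 38 mm diameter, 24 mm tall, upright, its underside about 15 mm above the board. Gripped at any yaw; it stays 100 mm above the tiles. Clockwise seen from above raises its end of the shelf, 6 mm for a full turn; friction 0.06 N m. It needs 1.5 to 4.4 rad, so regrasping.
- canister_mid (a point): Centre of the orange plastic canister with closed ribbed screw lid: upright cylinder, 60 mm diameter, 105 mm tall (this point is 52 mm above its underside), 0.11 to 0.24 kg. It stands on the shelf close beside the knob and blocks the gripper from it.
- rack_bay (a point): Centre of the floor of the one empty bay of the white plastic dish rack (rack 326 x 218 x 46 mm, fixed). The point is 12 mm above the tiles. The bay is 100 x 100 mm, the rack's walls rise 34 mm above this floor. x and y of the frame run along the bay's sides. The bays beside it hold cups 58 mm tall.
- level_top (a point): Middle of the upper face of the aluminium spirit level: a loose bar 200 mm long (x, +x towards the knob's end), 28 mm wide (y), 40 mm tall, 0.35 kg, top 113 mm above the tiles. An open window in the upper face shows the vial; solid face to press on starts 26 mm either side of this point. Fingers open 60 mm along x straddle the vial.
- vial_mid (a point): Midpoint between the two black lines on the vial of the spirit level (lines 16 mm apart). Its x axis runs along the level.
- bubble_mid (a point): Centre of the pale bubble, 13 mm long, in the vial. It moves along the level's x axis towards the higher end, 0.8 mm for each milliradian of tilt, so that one radian of the knob moves it 2.73 mm (clockwise: towards +x), and takes about 1 s to settle. It starts 4 to 12 mm from the middle, towards -x.
- cup_a: White espresso cup, 62 mm rim diameter, 58 mm tall, standing in the rack bay next to the empty one on the far side. Origin at the centre of its underside. Leave alone.
- cup_b: The same cup, in the rack bay to the right of the empty one. Leave alone.
- saucer: Glass saucer, 96 mm diameter, 13 mm tall, flat in the long far right bay of the rack. Leave alone.
- holder: Steel teaspoon holder with spoons, 58 mm diameter, 125 mm tall, in the far left bay of the rack. Leave alone.
Things that resemble listed ones, but are neither listed nor needed, are in the scene too. There is more than one size of the part that bears level_top; the job needs the smallest. Of the things shaped like the part that bears canister_mid, the orange one is meant.

How it is judged (in metres and radians):
On the way, in this order (a step that is already met when the one before it is completed fails the run):
1. the canister stands upright on the floor of the empty bay, let go (horizontal distance between canister_mid and rack_bay below 0.034 m and z of canister_mid in the frame of rack_bay below 0.058 m and angle between canister_mid's own z axis and vertical below 0.12 rad and contact force between the fingers and canister below 0.2 N), for 0.2 s.
2. the knob has been turned so that the bubble rests midway between the lines (x of bubble_mid in the frame of vial_mid between -0.0018 and 0.0018 m and angle between shelf_top's own z axis and vertical below 0.003 rad), for 0.4 s.
At the end, for the whole second after the job is handed in: Canister upright in the empty bay within 34 mm of its centre; shelf level within 3 mrad, bubble within 1.8 mm of midway; knob let go; gripper pressing the level with 2.5 to 45 N, level bearing on the shelf with over 6 N, flat, at rest, within 30 mm of where it lay (all of step 2 and horizontal distance between canister_mid and rack_bay below 0.034 m and z of canister_mid in the frame of rack_bay below 0.058 m and angle between canister_mid's own z axis and vertical below 0.12 rad and contact force between the fingers and level between 2.5 and 45 N and contact force between level and shelf above 6 N and distance of level_top from where it was at the start of the episode below 0.03 m and angle between level_top's own z axis and vertical below 0.02 rad and linear speed of level below 0.01 m/s and contact force between the fingers and knob below 0.2 N); the arm keeps its last pose, push and grip.
It fails at once if a cup, the saucer or the spoon holder in the rack is pushed about or knocked over (distance of any of cup_a, cup_b, saucer, holder from where it was at the start of the episode above 0.025 m or angle between any of cup_a, cup_b, saucer, holder's own z axis and vertical above 0.35 rad).
It fails at once if the spirit level is lifted or knocked away from where it lies (distance of level_top from where it was at the start of the episode above 0.04 m or angle between level_top's own z axis and vertical above 0.2 rad).
It fails at once if the spirit level is pressed with brute force (over 70 N) (contact force between the fingers and level above 70 N).
It also fails if it takes over 70 s, if anything falls off the work surface, if the arm or the gripper's body presses on something with over 40 N, if the wrist force passes 120 N, or if a joint passes its speed limit or range.

## Working session

There is one attempt and no reset: what is moved stays moved. The work goes in short steps, Python scripts to look and compute and a tool call to move; the robot and the scene stay as the last step left them, time stands still between calls to the robot, and variables do not carry over. Pictures are saved under pics/ and viewed, at most 10 in all, crops included, and the job is handed in when it is done.

Besides the shell and the picture viewer there is one more tool, called after "Call:" by a JSON object that holds its "op" and its "data", one argument or row to a line. servo_tool: Moves the arm, as the interface text tells. Its arguments: {"type":"object","properties":{"plan":{"type":"array","items":{"type":"array"}}},"required":["plan"]}

```bash
mkdir -p pics; cat > h.py <<'E'
import numpy as np, cv2
from bench import manip, imaging
def K(n):
    m=imaging.camera_model(n); f=210/np.tan(np.radians(m["vfov"])/2)
    return m,f,np.array(m["cam_to_world"])
def ray(n,u,v):
    m,f,T=K(n); d=np.array([(u-m["cx"])/f,(v-m["cy"])/f]); s=d.copy()
    for _ in range(30): s=d/(1+m["k1"]*(s@s))
    return T[:3,3],T[:3,:3]@np.array([s[0],s[1],1])
def atz(n,u,v,z):
    o,d=ray(n,u,v); return o+d*(z-o[2])/d[2]
def proj(n,p):
    m,f,T=K(n); c=T[:3,:3].T@(np.array(p)-T[:3,3]); s=c[:2]/c[2]; s=s*(1+m["k1"]*(s@s))
    return s*f+[m["cx"],m["cy"]]
def grab(n): return imaging.capture(n)[:,:,::-1].copy()
E
python3 - <<'E'
from h import *
for n in("side","top"):
    cv2.imwrite(f"pics/{n}0.png",grab(n)); m,f,T=K(n); print(n,f,m["cx"],m["cy"],m["k1"],T.round(3).tolist())
s=manip.sense(); print(s, manip.tip_reach)
E
```

```text
side 407.3667257306856 280.2874501288507 214.30175372658638 0.007762477643613839 [[0.935, -0.239, 0.261, 0.24], [-0.353, -0.594, 0.723, -0.661], [-0.017, -0.768, -0.64, 0.691], [0.0, 0.0, 0.0, 1.0]]
top 404.4341493242069 276.94070936887823 219.24976431511848 -0.023125479343380783 [[-0.014, -0.99, 0.139, 0.336], [-1.0, 0.015, 0.007, 0.019], [-0.009, -0.139, -0.99, 0.955], [0.0, 0.0, 0.0, 1.0]]
{'t': 0.1, 'joint_pos': array([-68.73185405,  19.06671346,  -3.70655933,  83.69790551,
         1.237429  ,  77.34388551,  -5.07244192]), 'qvel': array([-0.06845962, -0.02014296,  0.02901025, -0.2411491 , -0.06126721,
       -0.02254427, -0.00944608]), 'joint_torque': array([ 8.14247924e-04, -6.24544930e+01,  2.42913858e-02, -3.90720892e+01,
       -6.12964737e-02,  3.65304819e-02,  7.06949891e-06]), 'eef_pos': array([0.23970408, 0.57688794, 0.24687874]), 'ee_rot': array([[-9.23449858e-01,  3.83718897e-01, -4.10352186e-04],
       [ 3.83719113e-01,  9.23449172e-01, -1.12614948e-03],
       [-5.31854508e-05, -1.19740255e-03, -9.99999282e-01]]), 'wrist_force': array([-0.03855107, -0.40333745,  0.01011217]), 'torque': array([-0.0167886 , -0.00435001, -0.04756126]), 'finger_force': 0.0, 'gripper_width': 1.0030457218431905} 0.025
```

View pics/side0.png

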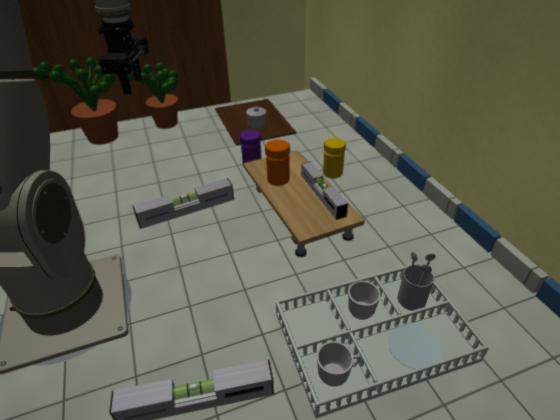

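View pics/top0.png

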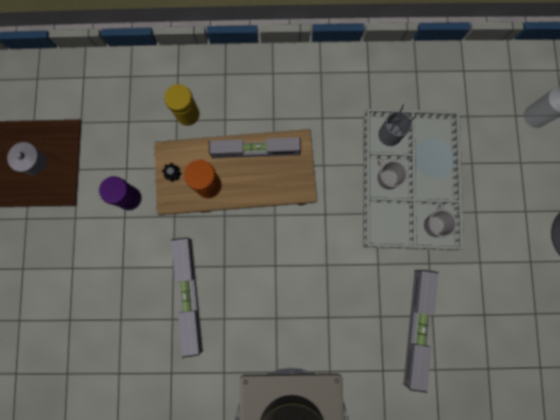

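The shelf shows knob at about (172,172), canister top (200,173) and level (255,147) in the top view. The empty bay is at about (391,223), and the small level on the shelf is the one to use. Next I'll enlarge crops.

```bash
python3 - <<'E'
from h import *
a=cv2.imread("pics/top0.png")
c1=cv2.resize(a[120:225,145:325],None,fx=4.4,fy=4.4,interpolation=cv2.INTER_CUBIC); 
c2=cv2.resize(a[105:255,355:470],None,fx=3.9,fy=3.9,interpolation=cv2.INTER_CUBIC)
cv2.imwrite("pics/c1.png",c1); cv2.imwrite("pics/c2.png",c2)
E
```

```text
(no output)
```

View pics/c1.png

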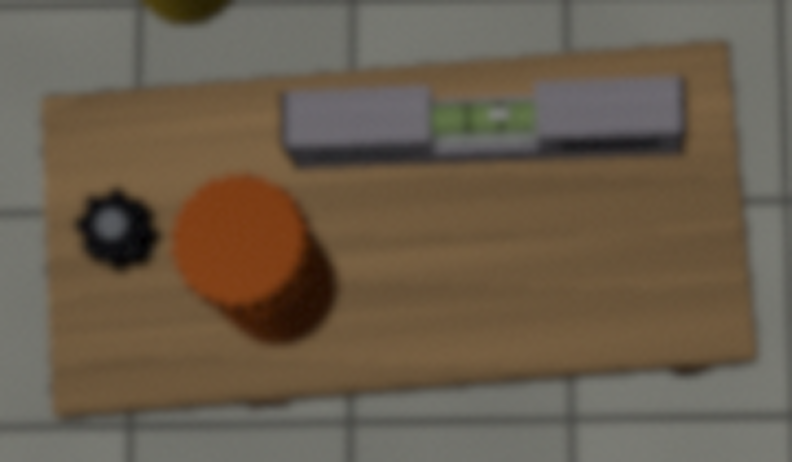

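View pics/c2.png

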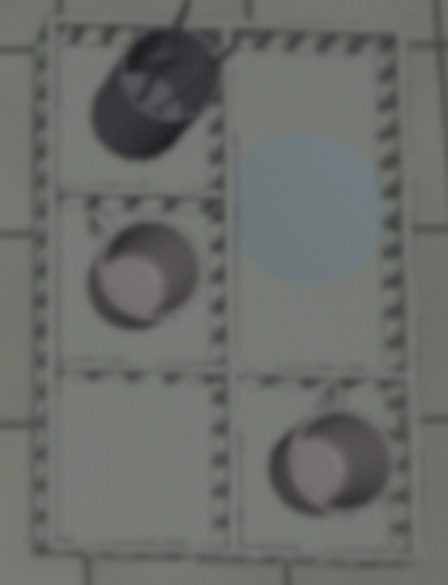

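```bash
python3 - <<'E'
from h import *
c1=lambda x,y:(145+(x+.5)/4.4-.5,120+(y+.5)/4.4-.5)
c2=lambda x,y:(355+(x+.5)/3.9-.5,105+(y+.5)/3.9-.5)
T=lambda p,z:atz("top",*p,z).round(4)
print("can top",T(c1(239,240),.177))
print("knob top",T(c1(117,229),.112), T(c1(111,224),.112))
L=np.array([T(c1(*p),.113) for p in [(285,93),(683,76),(684,140),(294,150)]]); print("level",L.tolist(),L.mean(0))
S=np.array([T(c1(*p),.073) for p in [(43,97),(727,42),(755,358),(57,416)]]); print("shelf",S.tolist(),S.mean(0))
for z in(.046,.0):
  R=np.array([T(c2(*p),z) for p in [(45,25),(405,35),(410,560),(33,552)]]); print("rack",z,R.tolist(),R.mean(0))
print("bay floor",[T(c2(*p),.012).tolist() for p in [(55,385),(215,385),(218,545),(55,545)]])
print("cupa rim",T(c2(147,268),.07),"cupb",T(c2(340,458),.07),"hold",T(c2(183,75),.137))
# side check
print("side can top",atz("side",277,147,.178).round(4))
for nm,p in dict(knob=(0.53,.265,.112)).items(): print(proj("side",p))
E
```

```text
can top [0.5375 0.1776 0.177 ]
knob top [0.5609 0.2508 0.112 ] [0.5635 0.2538 0.112 ]
level [[0.6282, 0.169, 0.113], [0.6335, -0.0271, 0.113], [0.6009, -0.0269, 0.113], [0.599, 0.1643, 0.113]] [0.6154   0.069825 0.113   ]
shelf [[0.6423, 0.3018, 0.073], [0.6656, -0.0525, 0.073], [0.4993, -0.0623, 0.073], [0.4751, 0.2897, 0.073]] [0.570575 0.119175 0.073   ]
rack 0.046 [[0.7183, -0.1887, 0.046], [0.7091, -0.4068, 0.046], [0.3916, -0.3849, 0.046], [0.3996, -0.1674, 0.046]] [ 0.55465 -0.28695  0.046  ]
rack 0.0 [[0.7376, -0.1992, 0.0], [0.728, -0.4283, 0.0], [0.3944, -0.4053, 0.0], [0.4028, -0.1768, 0.0]] [ 0.5657 -0.3024  0.    ]
bay floor [[0.5031, -0.192, 0.012], [0.5016, -0.2892, 0.012], [0.4045, -0.2853, 0.012], [0.4059, -0.1877, 0.012]]
cupa rim [ 0.5603 -0.2352  0.07  ] cupb [ 0.4485 -0.3387  0.07  ] hold [ 0.6504 -0.2415  0.137 ]
side can top [0.5334 0.1634 0.178 ]
[263.50306057 150.68728118]
```

```bash
cat >> h.py <<'E'
from scipy.optimize import least_squares
def cyl(n,x,y,z0,z1,r):
    a=np.linspace(0,2*np.pi,48); P=np.array([proj(n,(x+r*np.cos(t),y+r*np.sin(t),z)) for z in(z0,z1) for t in a])
    return np.r_[P.min(0),P.max(0)]
def bbox(mask,seed,off=0):
    k,l,s,c=cv2.connectedComponentsWithStats(mask.astype(np.uint8)); i=l[seed[1],seed[0]]
    return np.array([s[i,0],s[i,1],s[i,0]+s[i,2]-1,s[i,1]+s[i,3]-1],float) if i else None
E
python3 - <<'E'
from h import *
B={}
for n,seed in(("top",(201,175)),("side",(277,165))):
    a=cv2.imread(f"pics/{n}0.png"); h=cv2.cvtColor(a,cv2.COLOR_BGR2HSV)
    m=(h[:,:,0]<=12)&(h[:,:,1]>185)&(h[:,:,2]>40); B[n]=bbox(m,seed); print(n,B[n])
for ns in(("top",),("side",),("top","side")):
    r=least_squares(lambda p:np.concatenate([cyl(n,p[0],p[1],.072,.177,.03)-B[n] for n in ns]),[.5375,.1776],loss="soft_l1"); print(ns,r.x.round(4),r.fun.round(1))
E
```

```text
top [185. 161. 216. 196.]
side None
('top',) [0.538  0.1789] [-1.8 -1.7  5.1  2.8]Traceback (most recent call last):
  File "<stdin>", line 7, in <module>
    return func(*args, **kwargs)
    vector_fun = VectorFunction(
        fun_wrapped,
    ...<6 lines>...
        workers=workers
    )
    self._update_fun()
    ~~~~~~~~~~~~~~~~^^
    self.f = self.fun_wrapped(xp_copy(self.x))
             ~~~~~~~~~~~~~~~~^^^^^^^^^^^^^^^^^
    return np.atleast_1d(self.fun(x))
                         ~~~~~~~~^^^
    return self.f(x, *self.args, **self.kwargs)
           ~~~~~~^^^^^^^^^^^^^^^^^^^^^^^^^^^^^^
  File "<stdin>", line 7, in <lambda>
TypeError: unsupported operand type(s) for -: 'float' and 'NoneType'
```

Call:
{"op": "servo_tool", "data": {
  "plan": [
    [[0,0,0.147],[0,0,0],0],
    [[0,0,0.147],[0,0,0],0],
    [[0,0,0.147],[0,0,0],0],
    [[0,0,0.147],[0,0,0],0],
    [[0,0,0.147],[0,0,0],0],
    [[0,0,0.147],[0,0,0],0],
    [[0,0,0.147],[0,0,0],0],
    [[0,0,0.147],[0,0,0],0],
    [[0,0,0],[0,0,0],0],
    [[0,0,0],[0,0,0],0]
  ]
}}

```text
t: 1.1
eef_pos: [0.2397, 0.5771, 0.2473]
ee_rot: [[-0.006, 1.0, -0.0], [1.0, 0.006, -0.0], [-0.0, -0.0, -1.0]]
wrist_force: [-0.4, 1.0, -0.1]
gripper_width: 0.999
finger_force: 0.0
```

```bash
python3 - <<'E'
from h import *
B={}
for n,seed in(("top",(201,175)),("side",(277,165))):
    a=cv2.imread(f"pics/{n}0.png").astype(int); print(a[seed[1],seed[0]])
    m=(a[:,:,2]>2.6*a[:,:,1])&(a[:,:,2]>30)if 0 else (a[:,:,2]>2.2*a[:,:,1])&(a[:,:,2]>25); B[n]=bbox(m,seed); print(n,B[n])
    print(cyl(n,.538,.178,.072,.177,.03).round(1))
for ns in(("top",),("side",),("top","side")):
    r=least_squares(lambda p:np.concatenate([cyl(n,p[0],p[1],.072,.177,.03)-B[n] for n in ns]),[.5375,.1776]); print(ns,r.x.round(4),r.fun.round(1))
E
```

```text
[ 24  64 128]
top None
[183.7 159.3 221.5 198.8]
[ 4 28 60]
side None
[264.7 138.2 288.9 185.6]Traceback (most recent call last):
  File "<stdin>", line 8, in <module>
    return func(*args, **kwargs)
    vector_fun = VectorFunction(
        fun_wrapped,
    ...<6 lines>...
        workers=workers
    )
    self._update_fun()
    ~~~~~~~~~~~~~~~~^^
    self.f = self.fun_wrapped(xp_copy(self.x))
             ~~~~~~~~~~~~~~~~^^^^^^^^^^^^^^^^^
    return np.atleast_1d(self.fun(x))
                         ~~~~~~~~^^^
    return self.f(x, *self.args, **self.kwargs)
           ~~~~~~^^^^^^^^^^^^^^^^^^^^^^^^^^^^^^
  File "<stdin>", line 8, in <lambda>
TypeError: unsupported operand type(s) for -: 'float' and 'NoneType'
```

Call:
{"op": "servo_tool", "data": {
  "plan": [
    [[0,0,0],[-0.0334,0.0247,0],0],
    [[0,0,0],[-0.0334,0.0247,0],0],
    [[0,0,0],[-0.0334,0.0247,0],0],
    [[0,0,0],[-0.0334,0.0247,0],0],
    [[0,0,0],[-0.0334,0.0247,0],0],
    [[0,0,0],[-0.0334,0.0247,0],0],
    [[0,0,0],[-0.0334,0.0247,0],0],
    [[0,0,0],[-0.0334,0.0247,0],0],
    [[0,0,0],[-0.0334,0.0247,0],0],
    [[0,0,0],[-0.0334,0.0247,0],0],
    [[0,0,0],[-0.0334,0.0247,0],0],
    [[0,0,0],[-0.0334,0.0247,0],0],
    [[0,0,0],[0,0,0],0],
    [[0,0,0],[0,0,0],0],
    [[0,0,0],[0,0,0],0]
  ]
}}

```text
t: 2.6
eef_pos: [0.536, 0.1778, 0.2474]
ee_rot: [[-0.004, 1.0, -0.001], [1.0, 0.004, 0.0], [0.0, -0.001, -1.0]]
wrist_force: [0.9, 0.2, -0.2]
gripper_width: 0.998
finger_force: 0.0
```

Call:
{"op": "servo_tool", "data": {
  "plan": [
    [[0,0,0],[0,0.002,0.015],0],
    [[0,0,0],[0,0,0.02],0],
    [[0,0,0],[0,0,0.02],0],
    [[0,0,0],[0,0,0.02],0],
    [[0,0,0],[0,0,0.015],0],
    [[0,0,0],[0,0,0.01],0],
    [[0,0,0],[0,0,0],0],
    [[0,0,0],[0,0,0],1],
    [[0,0,0],[0,0,0],1],
    [[0,0,0],[0,0,0],1],
    [[0,0,0],[0,0,0],1],
    [[0,0,0],[0,0,0],1],
    [[0,0,0],[0,0,0],1],
    [[0,0,0],[0,0,0],1],
    [[0,0,0],[0,0,0],1]
  ]
}}

```text
t: 4.1
eef_pos: [0.5389, 0.1768, 0.148]
ee_rot: [[-0.001, 1.0, 0.001], [1.0, 0.001, 0.0], [0.0, 0.001, -1.0]]
wrist_force: [-1.5, -0.6, 4.7]
gripper_width: 0.684
finger_force: 30.0
```

Call:
{"op": "servo_tool", "data": {
  "plan": [
    [[0,0,0],[0,0,-0.01],1],
    [[0,0,0],[0,0,-0.02],1],
    [[0,0,0],[0,0,-0.03],1],
    [[0,0,0],[0,0,-0.02],1],
    [[0,0,0],[0,0,-0.01],1],
    [[0,0,0],[-0.0374,-0.0078,0],1],
    [[0,0,0],[-0.0374,-0.0078,0],1],
    [[0,0,0],[-0.0374,-0.0078,0],1],
    [[0,0,0],[-0.0374,-0.0078,0],1],
    [[0,0,0],[-0.0374,-0.0078,0],1],
    [[0,0,0],[-0.0374,-0.0078,0],1],
    [[0,0,0],[-0.0374,-0.0078,0],1],
    [[0,0,0],[-0.0374,-0.0078,0],1],
    [[0,0,0],[-0.0374,-0.0078,0],1],
    [[0,0,0],[-0.0374,-0.0078,0],1],
    [[0,0,0],[-0.0374,-0.0078,0],1]
  ]
}}

```text
t: 5.7
eef_pos: [0.4522, -0.236, 0.2371]
ee_rot: [[-0.001, 1.0, -0.001], [1.0, 0.001, 0.001], [0.001, -0.001, -1.0]]
wrist_force: [0.6, -0.3, -2.2]
gripper_width: 0.682
finger_force: 30.0
```

Call:
{"op": "servo_tool", "data": {
  "plan": [
    [[0,0,0.142],[0,0,0],1],
    [[0,0,0.142],[0,0,0],1],
    [[0,0,0.142],[0,0,0],1],
    [[0,0,0.142],[0,0,0],1],
    [[0,0,0.142],[0,0,0],1],
    [[0,0,0.142],[0,0,0],1],
    [[0,0,0],[0,0,0],1],
    [[0,0,0],[0,0,0],1]
  ]
}}

```text
t: 6.5
eef_pos: [0.4529, -0.2346, 0.2372]
ee_rot: [[0.749, 0.663, -0.001], [0.663, -0.749, 0.0], [-0.0, -0.001, -1.0]]
wrist_force: [-0.8, -0.3, -1.6]
gripper_width: 0.683
finger_force: 30.0
```

```bash
python3 - <<'E'
from h import *
a=grab("side"); b=grab("top")
cv2.imwrite("pics/s1.png",np.hstack([cv2.resize(a[200:400,200:500],None,fx=1.33,fy=1.33),cv2.resize(b[90:290,180:480],None,fx=1.33,fy=1.33)]))
s=manip.sense(); print(s["eef_pos"],s["ee_rot"].round(3),s["wrist_force"],s["gripper_width"])
E
```

```text
[ 0.45305674 -0.23471137  0.23732191] [[ 0.75   0.662 -0.   ]
 [ 0.662 -0.75   0.   ]
 [-0.    -0.    -1.   ]] [-0.01411041 -0.3485749  -1.55147412] 0.6857557805625387
```

View pics/s1.png

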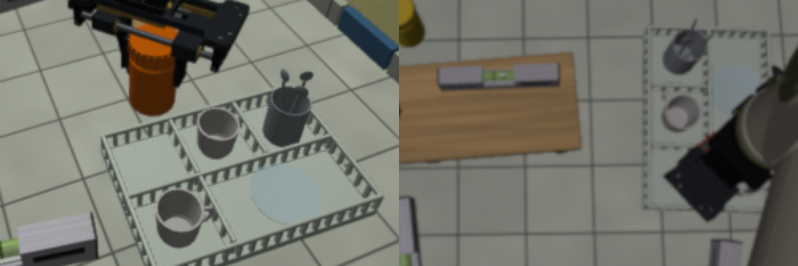

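The canister hangs upright over the rack; the side view shows the empty bay floor centred near (153,166) in the crop, which is (315,325) in the full picture.

```bash
python3 - <<'E'
from h import *
print(proj("side",(.453,-.235,.012)),atz("side",315,325,.012))
print([atz("side",200+u/1.33,200+v/1.33,.046).round(3).tolist() for u,v in((104,133),(172,122),(197,178))])
E
```

```text
[311.12433388 325.7276259 ] [ 0.46074942 -0.2362309   0.012     ]
[[0.406, -0.178, 0.046], [0.509, -0.196, 0.046], [0.498, -0.297, 0.046]]
```

Call:
{"op": "servo_tool", "data": {
  "plan": [
    [[0,0,0],[0,0,0.01],1],
    [[0,0,0],[0,0,0.02],1],
    [[0,0,0],[0,0,0.025],1],
    [[0,0,0],[0,0,0.025],1],
    [[0,0,0],[0,0,0.025],1],
    [[0,0,0],[0,0,0.02],1],
    [[0,0,0],[0,0,0.012],1],
    [[0,0,0],[0,0,0.006],1],
    [[0,0,0],[0,0,0.002],1],
    [[0,0,0],[0,0,0.001],1],
    [[0,0,0],[0,0,0.001],1],
    [[0,0,0],[0,0,0],1],
    [[0,0,0],[0,0,0],1]
  ]
}}

```text
t: 7.9
eef_pos: [0.4535, -0.2348, 0.0909]
ee_rot: [[0.752, 0.659, 0.001], [0.659, -0.752, 0.0], [0.001, 0.0, -1.0]]
wrist_force: [-0.3, -0.1, -1.5]
gripper_width: 0.689
finger_force: 30.0
```

Call:
{"op": "servo_tool", "data": {
  "plan": [
    [[0,0,0],[0,0,0.001],1],
    [[0,0,0],[0,0,0.001],1],
    [[0,0,0],[0,0,0.001],1],
    [[0,0,0],[0,0,0],1],
    [[0,0,0],[0,0,0],1]
  ]
}}

```text
t: 8.4
eef_pos: [0.4534, -0.2352, 0.0891]
ee_rot: [[0.752, 0.659, 0.001], [0.659, -0.752, 0.001], [0.001, -0.001, -1.0]]
wrist_force: [-8.6, 2.5, 24.1]
gripper_width: 0.686
finger_force: 30.0
```

Call:
{"op": "servo_tool", "data": {
  "plan": [
    [[0,0,0],[0,0,-0.001],1],
    [[0,0,0],[0,0,0],1],
    [[0,0,0],[0,0,0],0.2],
    [[0,0,0],[0,0,0],0.1],
    [[0,0,0],[0,0,0],0],
    [[0,0,0],[0,0,0],0],
    [[0,0,0],[0,0,0],0],
    [[0,0,0],[0,0,0],0],
    [[0,0,0],[0,0,-0.01],0],
    [[0,0,0],[0,0,-0.02],0],
    [[0,0,0],[0,0,-0.03],0],
    [[0,0,0],[0,0,-0.04],0],
    [[0,0,0],[0,0,-0.03],0],
    [[0,0,0],[0,0,-0.01],0],
    [[0,0,0],[0,0,0],0]
  ]
}}

```text
t: 9.9
eef_pos: [0.4539, -0.235, 0.23]
ee_rot: [[0.752, 0.659, 0.003], [0.659, -0.752, 0.0], [0.002, 0.002, -1.0]]
wrist_force: [-1.0, -0.1, -1.0]
gripper_width: 0.994
finger_force: 0.0
```

```bash
python3 - <<'E'
from h import *
a=grab("side"); b=grab("top")
c=cv2.resize(a[230:400,260:500],None,fx=1.66,fy=1.66,interpolation=cv2.INTER_CUBIC)
d=cv2.resize(b[125:210,150:315],(398,205),interpolation=cv2.INTER_CUBIC)
e=cv2.resize(a[125:200,235:340],(398,284),interpolation=cv2.INTER_CUBIC)
W=np.zeros((490,800,3),np.uint8); W[:282,:398]=c; W[:205,400:798]=d; W[206:490,400:798]=e
cv2.imwrite("pics/s2.png",W); cv2.imwrite("pics/top2.png",b); cv2.imwrite("pics/side2.png",a)
E
```

```text
(no output)
```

View pics/s2.png

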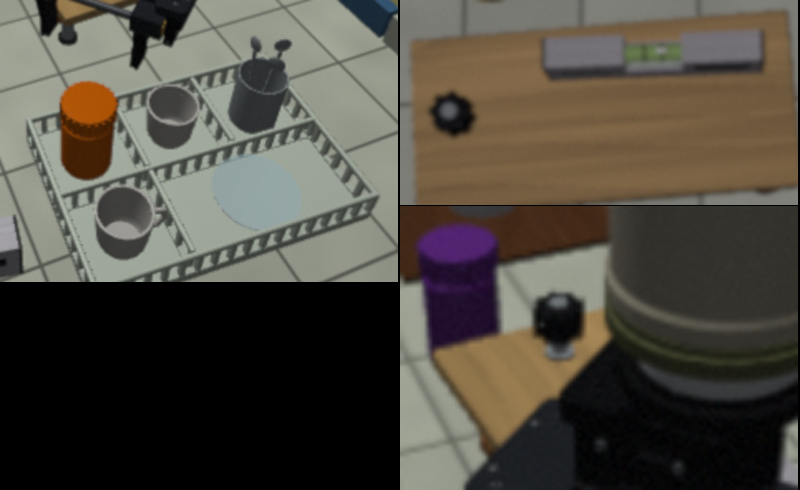

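The canister stands upright in the empty bay and the cups are untouched. The knob shows at top-view (172,172.3) and side-view (277,154.6).

```bash
python3 - <<'E'
from h import *
print(atz("top",172,172.3,.103),atz("side",277,154.6,.1))
r=least_squares(lambda p:np.r_[proj("top",p)-[172,172.3],proj("side",p)-[277,154.6]],[.56,.25,.1]); print(r.x,r.fun)
# pixel bbox of knob
for n,s in(("top",(174,175)),("side",(276,157))):
    g=cv2.imread(f"pics/{n}2.png").max(2); print(n,bbox(g<60,s),g[s[1],s[0]],cyl(n,.5615,.2565,.088,.112,.019).round(1))
E
```

```text
[0.56188858 0.25153929 0.103     ] [0.56372138 0.25042214 0.1       ]
[0.56362927 0.25267826 0.09848816] [ 0.04852109 -0.24301164 -0.30309712  0.07972591]
top [163. 164. 180. 180.] 16 [159.8 162.9 180.1 182.6]
side [270. 149. 282. 162.] 9 [268.4 146.4 282.4 161.1]
```

```bash
cat >> h.py <<'E'
def strip(n,img,yaw_pts,z,L=.03,N=241,halfw=.004,nw=9):
    """sample along level between world pts; s>0 towards knob"""
    c,ex=yaw_pts; ey=np.array([-ex[1],ex[0],0]); s=np.linspace(-L,L,N); w=np.linspace(-halfw,halfw,nw)
    P=np.array([[proj(n,np.r_[c[:2],z]+ex*a+ey*b) for a in s] for b in w],np.float32)
    return s,cv2.remap(img,P[:,:,0],P[:,:,1],cv2.INTER_CUBIC)
def avg(n,k): return np.mean([grab(n).astype(np.float32) for _ in range(k)],0)
E
python3 - <<'E'
from h import *
a=avg("top",6); np.save("avg_top.npy",a)
print(manip.sense()["joint_pos"])
c=cv2.resize(a[136:160,205:305],None,fx=8,fy=8,interpolation=cv2.INTER_CUBIC)
s0=np.array([.6154,.07,.113]); ex=np.array([-.0673,.9977,0])
s,S=strip("top",a,(s0,ex),.108,L=.06,halfw=.02,nw=67)
S=cv2.resize(S,(800,223),interpolation=cv2.INTER_CUBIC)
cv2.imwrite("pics/v1.png",np.vstack([np.clip(c,0,255),np.clip(S,0,255)]).astype(np.uint8))
E
```

```text
[-22.26310408   5.36687106  47.73949432 104.47049465  -4.14130851
  72.02882797 -22.12696683]Traceback (most recent call last):
  File "<stdin>", line 6, in <module>
  File "h.py", line 26, in strip
    P=np.array([[proj(n,np.r_[c[:2],z]+ex*a+ey*b) for a in s] for b in w],np.float32)
                 ~~~~^^^^^^^^^^^^^^^^^^^^^^^^^^^^
  File "h.py", line 13, in proj
    m,f,T=K(n); c=T[:3,:3].T@(np.array(p)-T[:3,3]); s=c[:2]/c[2]; s=s*(1+m["k1"]*(s@s))
          ~^^^
  File "h.py", line 4, in K
    m=imaging.camera_model(n); f=210/np.tan(np.radians(m["vfov"])/2)
ValueError: time passes only in moves, steps and waits
```

```bash
sed -i 's/^def K(n):/from functools import cache\n@cache\ndef K(n):/' h.py
cat > v.py <<'E'
from h import *
import sys
a=np.load("avg_top.npy")
c=cv2.resize(a[136:160,205:305],None,fx=8,fy=8,interpolation=cv2.INTER_CUBIC)
s0=np.array([.6154,.07,.113]); ex=np.array([-.0673,.9977,0])
s,S=strip("top",a,(s0,ex),.108,L=.06,halfw=.02,nw=67)
S=cv2.resize(S,(800,223),interpolation=cv2.INTER_CUBIC)
cv2.imwrite("pics/v1.png",np.clip(np.vstack([c,S]),0,255).astype(np.uint8))
E
python3 v.py
```

```text
(no output)
```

View pics/v1.png

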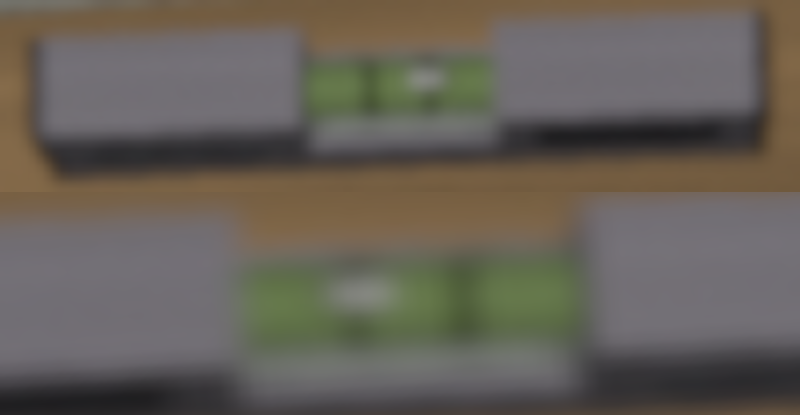

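The bubble is at crop x 362, between lines at 358 and 463 (0.15 mm/px), so it is about 7.2 mm towards -x. That needs roughly 2.6 rad clockwise.

Call:
{"op": "servo_tool", "data": {
  "plan": [
    [[0,0,0],[0.031,-0.0227,0],0],
    [[0,0,0],[0.031,-0.0227,0],0],
    [[0,0,0],[0.031,-0.0227,0],0],
    [[0,0,0],[0.031,-0.0227,0],0],
    [[0,0,0],[0.031,-0.0227,0],0],
    [[0,0,0],[0.031,-0.0227,0],0],
    [[0,0,0],[0.031,-0.0227,0],0],
    [[0,0,0],[0.031,-0.0227,0],0],
    [[0,0,0],[0.031,-0.0227,0],0],
    [[0,0,0],[0.031,-0.0227,0],0],
    [[0,0,0],[0.031,-0.0227,0],0],
    [[0,0,0],[0.031,-0.0227,0],0],
    [[0,0,0],[0.031,-0.0227,0],0],
    [[0,0,0],[0,0,0],0]
  ]
}}

```text
t: 11.7
eef_pos: [0.5606, 0.2592, 0.2269]
ee_rot: [[0.747, 0.665, -0.002], [0.665, -0.747, 0.001], [-0.001, -0.002, -1.0]]
wrist_force: [-0.1, -0.3, -0.0]
gripper_width: 1.002
finger_force: 0.0
```

Call:
{"op": "servo_tool", "data": {
  "plan": [
    [[0,0,-0.145],[0,0,0],0],
    [[0,0,-0.145],[0,0,0],0],
    [[0,0,-0.145],[0,0,0],0],
    [[0,0,-0.145],[0,0,0],0],
    [[0,0,-0.145],[0,0,0],0],
    [[0,0,-0.145],[0,0,0],0],
    [[0,0,-0.145],[0,0,0],0],
    [[0,0,-0.145],[0,0,0],0],
    [[0,0,-0.145],[0,0,0],0],
    [[0,0,-0.145],[0,0,0],0],
    [[0,0,-0.145],[0,0,0],0],
    [[0,0,-0.145],[0,0,0],0],
    [[0,0,-0.145],[0,0,0],0],
    [[0,0,-0.145],[0,0,0],0],
    [[0,0,-0.145],[0,0,0],0],
    [[0,0,-0.145],[0,0,0],0],
    [[0,0,-0.145],[0,0,0],0],
    [[0,0,-0.145],[0,0,0],0],
    [[0,0,-0.145],[0,0,0],0],
    [[0,0,-0.145],[0,0,0],0]
  ]
}}

```text
t: 13.7
eef_pos: [0.5616, 0.2524, 0.2279]
ee_rot: [[-0.885, -0.465, -0.001], [-0.465, 0.885, -0.0], [0.001, -0.0, -1.0]]
wrist_force: [-0.0, -0.7, -0.1]
gripper_width: 1.001
finger_force: 0.0
```

```bash
python3 - <<'E'
from h import *
s=manip.sense(); print(s["t"],s["joint_pos"].round(1),s["eef_pos"].round(4),s["ee_rot"].round(3)); np.save("avg_top.npy",avg("top",1))
E
```

```text
13.7 [-31.1  18.3   3.3  87.   -1.1  74.7  90.1] [0.5616 0.2524 0.2279] [[-0.885 -0.465 -0.001]
 [-0.465  0.885 -0.   ]
 [ 0.001 -0.    -1.   ]]
```

Call:
{"op": "servo_tool", "data": {
  "plan": [
    [[0,0,0],[-0.001,0,0.02],0],
    [[0,0,0],[0,0,0.03],0],
    [[0,0,0],[0,0,0.03],0],
    [[0,0,0],[0,0,0.02],0],
    [[0,0,0],[0,0,0.014],0],
    [[0,0,0],[0,0,0.007],0],
    [[0,0,0],[0,0,0],0.3],
    [[0,0,0],[0,0,0],0.5],
    [[0,0,0],[0,0,0],1],
    [[0,0,0],[0,0,0],1],
    [[0,0,0],[0,0,0],1],
    [[0,0,0],[0,0,0],1],
    [[0,0,0],[0,0,0],1],
    [[0,0,0],[0,0,0],1],
    [[0,0,0],[0,0,0],1]
  ]
}}

```text
t: 15.25
eef_pos: [0.5627, 0.2532, 0.1076]
ee_rot: [[-0.888, -0.46, 0.0], [-0.46, 0.888, 0.0], [-0.0, 0.0, -1.0]]
wrist_force: [-0.5, -0.3, 0.9]
gripper_width: 0.431
finger_force: 30.0
```

Call:
{"op": "servo_tool", "data": {
  "plan": [
    [[0,0,0.06],[0,0,0],1],
    [[0,0,0.12],[0,0,0],1],
    [[0,0,0.12],[0,0,0],1],
    [[0,0,0.12],[0,0,0],1],
    [[0,0,0.12],[0,0,0],1],
    [[0,0,0.12],[0,0,0],1],
    [[0,0,0.12],[0,0,0],1],
    [[0,0,0.12],[0,0,0],1],
    [[0,0,0.12],[0,0,0],1],
    [[0,0,0.12],[0,0,0],1]
  ]
}}

```text
t: 16.25
eef_pos: [0.5628, 0.2541, 0.1077]
ee_rot: [[-0.786, 0.618, 0.001], [0.618, 0.786, 0.001], [0.0, 0.001, -1.0]]
wrist_force: [1.4, 3.4, -0.6]
gripper_width: 0.426
finger_force: 30.0
```

Call:
{"op": "servo_tool", "data": {
  "plan": [
    [[0,0,0.12],[0,0,0],1],
    [[0,0,0.12],[0,0,0],1],
    [[0,0,0.12],[0,0,0],1],
    [[0,0,0.12],[0,0,0],1],
    [[0,0,0.12],[0,0,0],1],
    [[0,0,0.12],[0,0,0],1],
    [[0,0,0.12],[0,0,0],1],
    [[0,0,0.12],[0,0,0],1],
    [[0,0,0.12],[0,0,0],1],
    [[0,0,0.06],[0,0,0],1],
    [[0,0,0],[0,0,0],1],
    [[0,0,0],[0,0,0],1],
    [[0,0,0],[0,0,0],1],
    [[0,0,0],[0,0,0],1],
    [[0,0,0],[0,0,0],1],
    [[0,0,0],[0,0,0],1],
    [[0,0,0],[0,0,0],1],
    [[0,0,0],[0,0,0],1],
    [[0,0,0],[0,0,0],1],
    [[0,0,0],[0,0,0],1]
  ]
}}

```text
t: 18.25
eef_pos: [0.5639, 0.254, 0.1078]
ee_rot: [[0.229, 0.974, 0.003], [0.974, -0.229, 0.001], [0.002, 0.003, -1.0]]
wrist_force: [6.4, 3.7, -5.9]
gripper_width: 0.423
finger_force: 30.0
```

```bash
cat >> h.py <<'E'
def prof(a):
    s,S=strip("top",a,(np.array([.6154,.07,0]),np.array([-.0673,.9977,0])),.108,L=.024,N=97,halfw=.006,nw=13)
    return s,S
E
python3 - <<'E'
from h import *
s=manip.sense(); print(s["t"],s["joint_pos"].round(1),s["ee_rot"].round(3)[0],s["wrist_force"].round(1))
old=np.load("avg_top.npy"); a=avg("top",8); b=avg("side",4)
np.save("a2.npy",a)
c=[cv2.resize(x[136:160,225:285],None,fx=13,fy=10,interpolation=cv2.INTER_CUBIC) for x in(old,a)]
q=[cv2.resize(x[165:215,295:355],(480,400),interpolation=cv2.INTER_CUBIC) for x in(b,)]
cv2.imwrite("side3.png",b); 
W=np.vstack([c[0],c[1]]); cv2.imwrite("pics/v2.png",np.clip(W,0,255).astype(np.uint8))
cv2.imwrite("pics/v2s.png",np.clip(q[0],0,255).astype(np.uint8))
E
```

```text
18.25 [-49.3  25.9  26.6  95.3 -12.8  61.6 -32.2] [0.229 0.974 0.003] [ 6.4  3.7 -5.9][ WARN:0@7.390] global loadsave.cpp:1063 imwrite_ Unsupported depth image for selected encoder is fallbacked to CV_8U.
```

View pics/v2.png

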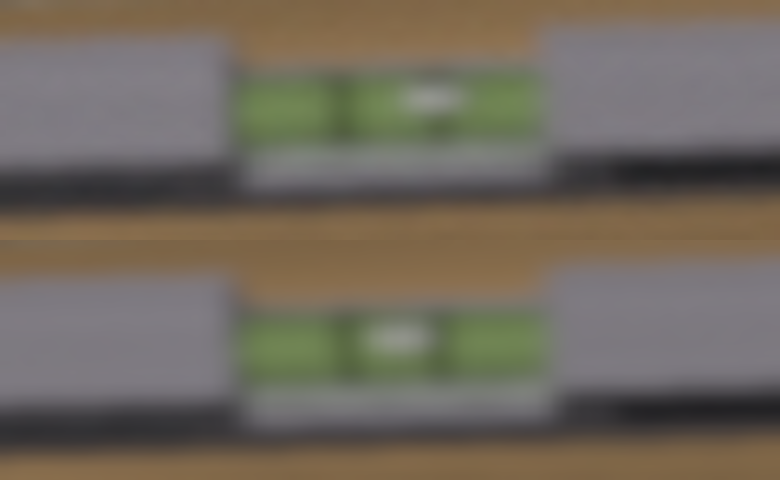

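The bubble is now at about x 397, between lines at 347 and 441 (mid 394), so it is within about 0.5 mm. A numeric check follows.

```bash
cat >> h.py <<'E'
def fit(a):
    # horizontal rows in the image; vial at rows ~143..150, cols 243..268
    x=np.arange(243,268,dtype=float); out={}
    lines=[];
    lo=a[147:150,243:268].sum((0,2)); up=a[143:147,243:268]; 
    pale=np.clip(up[:,:,0]-0.45*up[:,:,1],0,None)   # blue channel excess: bubble
    p=pale.sum(0); base=np.percentile(p,30); w=np.clip(p-base,0,None); k=int(np.argmax(w)); sl=slice(max(k-4,0),k+5)
    bub=(w[sl]*x[sl]).sum()/w[sl].sum()
    def mod(q,x): return q[0]+q[1]*(x-255)-q[2]*np.exp(-((x-q[3])/q[5])**2/2)-q[2]*np.exp(-((x-q[4])/q[5])**2/2)
    m=(x>246)&(x<264)
    r=least_squares(lambda q:(mod(q,x)-lo)[m],[lo.max(),0,60,251.2,258.5,1.],loss="soft_l1",f_scale=5)
    return bub,r.x,p.round(0),lo.round(0)
E
python3 - <<'E'
from h import *
for f in("avg_top.npy","a2.npy"):
    b,q,p,lo=fit(np.load(f)); mid=(q[3]+q[4])/2; print(f,b.round(2),q.round(2),"off mm",-(b-mid)*16/(q[4]-q[3])); print(p.astype(int).tolist(),lo.astype(int).tolist())
E
```

```text
avg_top.npy 266.49 [ 9.4009e+02 -7.9000e-01  9.0260e+01  2.5088e+02  2.5092e+02  1.1100e+00] off mm -6483.154889255758
[158, 129, 127, 128, 127, 122, 118, 108, 101, 107, 118, 128, 159, 209, 238, 245, 230, 190, 146, 118, 111, 116, 140, 199, 259] [906, 917, 939, 944, 945, 935, 903, 815, 762, 834, 908, 950, 960, 969, 947, 888, 881, 921, 933, 934, 942, 942, 965, 1009, 1082]
a2.npy 255.44 [6319.09  -12.89 2752.86  241.44  241.38   76.38] off mm 3879.272412791462
[170, 125, 117, 118, 117, 118, 117, 110, 103, 121, 169, 213, 238, 238, 213, 162, 117, 107, 110, 110, 110, 111, 124, 169, 233] [938, 900, 918, 932, 931, 930, 920, 866, 792, 813, 906, 959, 970, 961, 902, 813, 817, 888, 921, 922, 926, 934, 948, 990, 1053]
```

Call:
{"op": "servo_tool", "data": {
  "plan": [
    [[0,0,0.1],[0,0,0],1],
    [[0,0,0.1],[0,0,0],1],
    [[0,0,0.1],[0,0,0],1],
    [[0,0,0.05],[0,0,0],1],
    [[0,0,0],[0,0,0],1],
    [[0,0,0],[0,0,0],1],
    [[0,0,0],[0,0,0],0.4],
    [[0,0,0],[0,0,0],0.1],
    [[0,0,0],[0,0,0],0],
    [[0,0,0],[0,0,0],0],
    [[0,0,0],[0,0,0],0],
    [[0,0,0],[0,0,0],0],
    [[0,0,0],[0,0,0],0],
    [[0,0,0],[0,0,0],0],
    [[0,0,0],[0,0,0],0]
  ]
}}

```text
t: 20.35
eef_pos: [0.5626, 0.2533, 0.1075]
ee_rot: [[0.549, 0.836, -0.0], [0.836, -0.549, 0.0], [0.0, -0.0, -1.0]]
wrist_force: [0.8, -0.0, -0.9]
gripper_width: 0.995
finger_force: 0.0
```

```bash
python3 - <<'E'
from h import *
s=manip.sense(); print(s["t"],s["joint_pos"].round(1),s["ee_rot"].round(3)[0],s["wrist_force"].round(1),s["gripper_width"])
a=avg("top",10); b=avg("side",10); np.save("a3.npy",a); np.save("b3.npy",b)
c=cv2.resize(a[136:160,225:285],None,fx=13,fy=10,interpolation=cv2.INTER_CUBIC)
u,v=proj("side",(.6154,.07,.11)).astype(int); print(u,v)
q=cv2.resize(b[v-15:v+15,u-30:u+30],(780,350),interpolation=cv2.INTER_CUBIC)
cv2.imwrite("pics/v3.png",np.clip(np.vstack([c,q]),0,255).astype(np.uint8))
E
```

```text
20.35 [-52.3  26.6  30.5  95.5 -14.9  62.  -50.6] [ 0.549  0.836 -0.   ] [ 0.8 -0.  -0.9] 0.9951409855044978
322 182
```

View pics/v3.png

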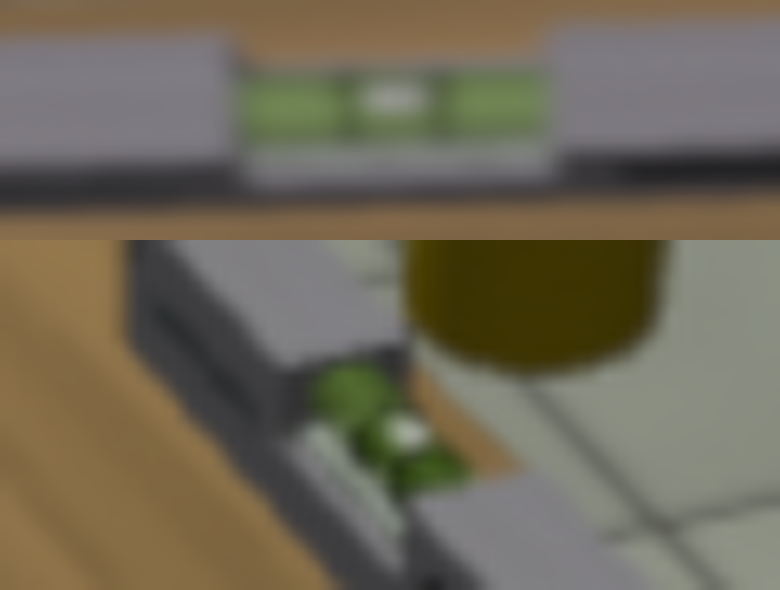

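The bubble (top view, about x 394) sits between the lines at 345 and 439. A numeric check with a strip rectified along the level follows.

```bash
python3 - <<'E'
from h import *
for f in("a2.npy","a3.npy"):
    a=np.load(f).astype(np.float32)
    s,S=strip("top",a,(np.array([.6154,.07,0]),np.array([-.0673,.9977,0])),.108,L=.032,N=129,halfw=.012,nw=25)
    blue=S[:,:,0]; tot=S.sum(2); w=np.linspace(-12,12,25)
    print(f)
    for i in range(6,22,2):
        r=tot[i-1:i+2].mean(0); b=(blue-.3*S[:,:,1])[i-1:i+2].mean(0)
        L=[]
        for lo,hi in((-.016,-.004),(.001,.014)):
            k=np.where((s>lo)&(s<hi))[0]; j=k[np.argmin(r[k])]
            L.append(s[j]*1e3)
        k=(s>-.013)&(s<.012); bb=np.clip(b-np.percentile(b[k],40),0,None)*k
        print(w[i],"lines",np.round(L,2),"mid",round(sum(L)/2,2),"bub",round((bb*s).sum()/bb.sum()*1e3,2),"amp",bb.max().round(0),r[::8].round(0).astype(int).tolist() if i in(10,14) else "")
E
```

```text
a2.npy
-6.0 lines [-8.  9.] mid 0.5 bub -0.91 amp 23.0 
-4.0 lines [-8.5  9. ] mid 0.25 bub -0.53 amp 42.0 
-2.0 lines [-8.5  9. ] mid 0.25 bub -0.55 amp 47.0 [375, 370, 341, 321, 321, 315, 286, 376, 424, 380, 272, 303, 329, 328, 316, 336, 375]
0.0 lines [-7.5  9. ] mid 0.75 bub -0.56 amp 36.0 
2.0 lines [-7.   8.5] mid 0.75 bub -0.61 amp 19.0 [373, 370, 343, 321, 320, 314, 273, 308, 343, 321, 261, 294, 309, 308, 295, 328, 377]
4.0 lines [-6.5  8.5] mid 1.0 bub 0.08 amp 7.0 
6.0 lines [-6.5  8.5] mid 1.0 bub 5.06 amp 6.0 
8.0 lines [-7.   7.5] mid 0.25 bub 8.64 amp 5.0 
a3.npy
-6.0 lines [-7.5  9. ] mid 0.75 bub 0.07 amp 25.0 
-4.0 lines [-7.5  9. ] mid 0.75 bub 0.44 amp 45.0 
-2.0 lines [-7.5  9. ] mid 0.75 bub 0.45 amp 50.0 [374, 368, 337, 319, 320, 315, 273, 357, 425, 402, 290, 314, 328, 328, 314, 339, 375]
0.0 lines [-7.  9.] mid 1.0 bub 0.38 amp 38.0 
2.0 lines [-7.   8.5] mid 0.75 bub 0.18 amp 19.0 [372, 369, 341, 320, 319, 314, 273, 305, 343, 327, 267, 300, 309, 307, 293, 325, 376]
4.0 lines [-6.5  8.5] mid 1.0 bub 0.57 amp 7.0 
6.0 lines [-6.5  8.5] mid 1.0 bub 4.27 amp 5.0 
8.0 lines [-7.  8.] mid 0.5 bub 7.53 amp 5.0
```

Call:
{"op": "servo_tool", "data": {
  "plan": [
    [[0,0,0],[0,0,-0.015],0],
    [[0,0,0],[0,0,-0.025],0],
    [[0,0,0],[0,0,-0.03],0],
    [[0,0,0],[0,0,-0.02],0],
    [[0,0,0],[-0.0206,0.0241,0],0.31],
    [[0,0,0],[-0.0206,0.0241,0],0.31],
    [[0,0,0],[-0.0206,0.0241,0],0.31],
    [[0,0,0],[-0.0206,0.0241,0],0.31],
    [[0,0,0],[-0.0206,0.0241,0],0.31],
    [[0,0,0],[-0.0206,0.0241,0],0.31],
    [[0,0,0.1316],[0,0,0],0.31],
    [[0,0,0.1316],[0,0,0],0.31],
    [[0,0,0.1316],[0,0,0],0.31],
    [[0,0,0.1316],[0,0,0],0.31],
    [[0,0,0.1316],[0,0,0],0.31],
    [[0,0,0.1316],[0,0,0],0.31],
    [[0,0,0.1316],[0,0,0],0.31],
    [[0,0,0],[0,0,0],0.31],
    [[0,0,0],[0,0,0],0.31]
  ]
}}

```text
t: 23.25
eef_pos: [0.6157, 0.0707, 0.1982]
ee_rot: [[0.997, 0.073, 0.001], [0.073, -0.997, 0.0], [0.001, -0.0, -1.0]]
wrist_force: [0.1, 0.0, -0.2]
gripper_width: 0.688
finger_force: 0.0
```

```bash
python3 - <<'E'
from h import *
s=manip.sense(); print(s["t"],s["joint_pos"].round(1),s["eef_pos"],s["ee_rot"].round(3),s["wrist_force"].round(1),s["gripper_width"])
# side view window centre check: window edges along near top edge (crop coords -> full)
f=lambda x,y:(292+x/13,167+(y-240)/11.67)
print(atz("side",*f(345,358),.113),atz("side",*f(470,480),.113))
E
```

```text
23.25 [-45.8  25.   46.2  90.4 -18.7  72.5 -82.4] [0.61573355 0.07065036 0.19821442] [[ 0.997  0.073  0.001]
 [ 0.073 -0.997  0.   ]
 [ 0.001 -0.    -1.   ]] [ 0.1  0.  -0.2] 0.6884422607306102
[0.61530778 0.09182175 0.113     ] [0.61814936 0.04318343 0.113     ]
```

Call:
{"op": "servo_tool", "data": {
  "plan": [
    [[0,0,0],[0,0,0.015],0.31],
    [[0,0,0],[0,0,0.02],0.31],
    [[0,0,0],[0,0,0.012],0.31],
    [[0,0,0],[0,0,0.006],0.31],
    [[0,0,0],[0,0,0.002],0.31],
    [[0,0,0],[0,0,0],0.31],
    [[0,0,0],[0,0,0],0.31]
  ]
}}

```text
t: 23.95
eef_pos: [0.616, 0.0705, 0.1432]
ee_rot: [[0.998, 0.069, 0.001], [0.069, -0.998, 0.0], [0.001, -0.0, -1.0]]
wrist_force: [0.8, -0.3, 0.4]
gripper_width: 0.691
finger_force: 0.0
```

Call:
{"op": "servo_tool", "data": {
  "plan": [
    [[0,0,0],[0,0,0.001],0.31],
    [[0,0,0],[0,0,0.001],0.31],
    [[0,0,0],[0,0,0.001],0.31],
    [[0,0,0],[0,0,0],0.31],
    [[0,0,0],[0,0,0],0.31]
  ]
}}

```text
t: 24.45
eef_pos: [0.6156, 0.0706, 0.1395]
ee_rot: [[0.998, 0.069, -0.0], [0.069, -0.998, 0.0], [-0.0, -0.0, -1.0]]
wrist_force: [0.6, -0.0, -0.2]
gripper_width: 0.689
finger_force: 0.0
```

Tips are at 0.1145, close to contact.

Call:
{"op": "servo_tool", "data": {
  "plan": [
    [[0,0,0],[0,0,0.0005],0.31],
    [[0,0,0],[0,0,0.0005],0.31],
    [[0,0,0],[0,0,0],0.31],
    [[0,0,0],[0,0,0],0.31]
  ]
}}

```text
t: 24.85
eef_pos: [0.6156, 0.0705, 0.1385]
ee_rot: [[0.998, 0.068, 0.0], [0.068, -0.998, 0.0], [0.0, -0.0, -1.0]]
wrist_force: [-0.3, 0.9, 0.4]
gripper_width: 0.693
finger_force: 0.0
```

Call:
{"op": "servo_tool", "data": {
  "plan": [
    [[0,0,0],[0,0,0.0005],0.31],
    [[0,0,0],[0,0,0],0.31],
    [[0,0,0],[0,0,0],0.31]
  ]
}}

```text
t: 25.15
eef_pos: [0.6157, 0.0706, 0.1385]
ee_rot: [[0.998, 0.069, 0.0], [0.069, -0.998, 0.0], [0.0, -0.0, -1.0]]
wrist_force: [-2.4, -0.6, 6.3]
gripper_width: 0.689
finger_force: 2.7
```

Call:
{"op": "servo_tool", "data": {
  "plan": [
    [[0,0,0],[0,0,0.0005],0.31],
    [[0,0,0],[0,0,0],0.31],
    [[0,0,0],[0,0,0],0.31],
    [[0,0,0],[0,0,0],0.31],
    [[0,0,0],[0,0,0],0.31],
    [[0,0,0],[0,0,0],0.31],
    [[0,0,0],[0,0,0],0.31],
    [[0,0,0],[0,0,0],0.31]
  ]
}}

```text
t: 25.95
eef_pos: [0.6158, 0.0706, 0.1384]
ee_rot: [[0.998, 0.069, 0.0], [0.069, -0.998, 0.001], [0.0, -0.0, -1.0]]
wrist_force: [-3.7, -0.5, 9.3]
gripper_width: 0.687
finger_force: 4.8
```

```bash
python3 - <<'E'
from h import *
a=avg("top",6); b=avg("side",6); s=manip.sense(); print(s["t"],s["wrist_force"].round(1),s["torque"].round(2),s["eef_pos"].round(4))
W=np.hstack([cv2.resize(b[120:240,230:400],(560,395),interpolation=cv2.INTER_CUBIC),cv2.resize(a[120:180,225:262],(240,395),interpolation=cv2.INTER_CUBIC)])
cv2.imwrite("pics/e.png",np.clip(W,0,255).astype(np.uint8))
E
```

```text
26.55 [-3.9  0.3  9.7] [-0.28  1.05 -0.14] [0.6158 0.0705 0.1384]
```

View pics/e.png

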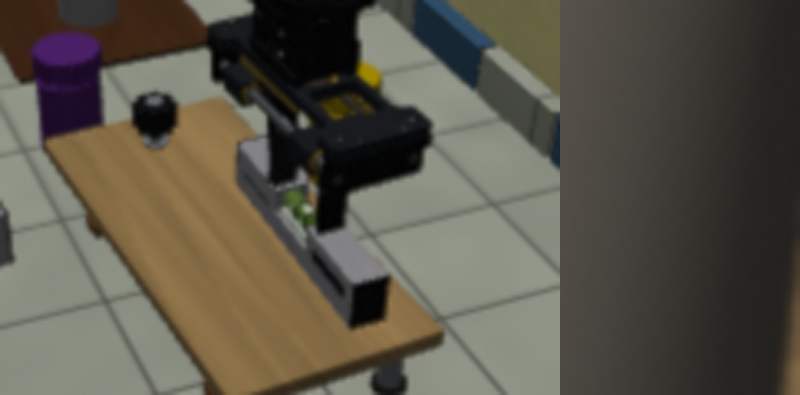

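The fingers straddle the vial and press the level with about 10 N, within the 2.5–45 N limit. The knob is free.

```bash
python3 -c "
from bench import manip
print(manip.job_done())"
```

```text
the job is handed in; nothing more can be done
None
```

I handed the job in at about 26.6 s of the 70 s allowed; it returned no verdict. The canister stands upright in the empty bay, and the knob is turned and let go. The bubble measured about 0.4 mm (give or take 0.5 mm) from midway before I pressed, but the arm hid it from the top camera afterwards, so I did not re-measure it under load. The gripper is still pressing the level with about 10 N, and I saw no disturbance to the cups, saucer or spoon holder.

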